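Push a label plate out over the end of a carver's ledge

TASK

A thin oak label plate lies askew on the low wooden ledge. With the fingertips, push it along the ledge until about a third of its length (50 mm) sticks out over the ledge's open left end, and leave it lying flat and square, with its long side against the dark fence strip at the back. Only push it: do not lift it or tip it off the ledge, and leave everything else where it is.

Things in the scene. Friction and masses are not known exactly. Their poses are not given: they have to be found in the camera images.
- label_plate: The label plate: thin flat mid-brown oak rectangle, 70 mm (its x) by 150 mm (its y) by 6 mm thick, about 60 g, a dark screw hole near each end. Slides freely on the ledge. Origin at the centre of its underside; z up. At the start it lies wholly on the ledge, its long axis y within 0.2 rad of the ledge's y, its centre 52 to 68 mm from the fence's face.
- plate_left_end (a point): Middle of the plate's left end (its +y end), 75 mm from the plate's centre along its y, at half thickness; the end that must stick out.
- ledge: The ledge: fixed pale plywood plank on the bench, 150 mm deep (its x) by 480 mm long (its y), flat top 40 mm above the bench. Origin at the centre of its underside; x to the back (away from the robot), y along it to its open left end; turned up to 0.22 rad from the world's axes. The front edge (x = -75 mm) and left end (y = +240 mm) have no lip; a cleat 15 mm thick, 12 mm high closes the right end.
- fence_face (a point): Middle of the foot of the fence's inner face (ledge x = +60 mm, y = 0, height 40 mm), axes as the ledge's. The fence is a fixed dark strip 15 mm thick, standing 12 mm above the top along the whole back edge; the plate lies against it when the plate's centre is 35 mm in front of this face (ledge x = +25 mm).
- ledge_open_end (a point): Middle of the top edge of the ledge's open left end (ledge x = 0, y = +240 mm, height 40 mm), axes as the ledge's.
- sanding_block: Bystander: cork block 60 x 30 x 28 mm on the ledge's top beside the right-hand cleat (centre about 200 mm right of the ledge's centre). Origin at the centre of its underside.
- gouge_long: Bystander: carving gouge 257 mm long, 26 mm wide, 24 mm high, wooden handle, lying on the bench in front of the ledge. Origin at the ferrule, underside.
- gouge_short: Bystander: carving gouge 217 mm long, 26 mm wide, 24 mm high, wooden handle, lying on the bench in front of the ledge. Origin at the ferrule, underside.
- mallet: Bystander: carver's round wooden mallet lying behind the ledge, head 88 mm across, 250 mm long in all. Origin under the handle's end of the head.
- glue_bottle: Bystander: yellow glue bottle 60 mm across and 150 mm tall, standing behind and right of the ledge's right end. Origin at the centre of its underside.
- offcut: Bystander: wooden offcut 50 x 70 x 20 mm lying behind the ledge. Origin at the centre of its underside.
- bench_brush: Bystander: small brush lying on the bench to the left, in front of the ledge's open end.
Things that resemble listed ones, but are neither listed nor needed, are in the scene too. Of the things shaped like the label_plate, the brown one is meant.

How it is judged:
By the outcome, as a careful person would: the job done as asked, in the order asked, and still so for the second after the job is handed in, with the robot touching nothing.
It also fails if it takes over 48 s, if anything falls off the work surface, if the arm or the gripper's body presses on something with over 40 N, if the wrist force passes 120 N, or if a joint passes its speed limit or range.

ROBOT

A 7-joint arm with a two-finger parallel gripper is mounted at the origin on the work surface. World frame = base frame: x ahead of the robot, y to its left, z up, the work surface at z = 0. Lengths are in m, angles in degrees, forces in N, time in s.
With the tool pointing down it reaches from about 0.425 to 0.875 m from the base axis. Payload 4.7 kg.
Tool frame: the origin (TCP) lies between the finger pads; the fingertips stand 22 mm ahead of it and the grasp point (between the pads) lies 3 mm ahead of it (env.tip_reach is the distance from the TCP to the fingertips, in m); z points along the fingers, y is the line along which they close (so a half turn about z gives the same grasp; the last joint's range is limited). The gripper opens to 87 mm and grips with 3 to 60 N. Pads are 19 mm wide; open, the fingers measure 117 mm over their backs; the gripper's body (75 mm by 190 mm) begins 51 mm behind the grasp point.
Start: joints at [-75.567, 18.392, -4.016, 83.108, 1.295, 78.541, -3.26], TCP at [0.153, 0.632, 0.245] pointing down, gripper open.
Joint ranges: [-163.93, 163.93], [-17.29, 119.83], [-79.2, 71.16], [3.27, 140.29], [-89.18, 269.18], [5.43, 117.66], [-154.24, 154.24]. Speed limits (degrees/s): [147.25, 147.25, 180, 180, 180, 180, 180].

INTERFACE

Orientations are given as [roll, pitch, yaw] about the fixed x, y, z axes, in that order (R = Rz(yaw) Ry(pitch) Rx(roll)).
In Python, from cell import env gives the robot as it stands.
- The arm moves only by the shell command python3 -m creep 'ROWS' [FORCE]. ROWS is JSON, one flat list of numbers, 7 for each row, row after row: the finger opening in mm, from 0 to 87, then the shift along the tool's x, y, z in units of 30 mm (1.0 is 30 mm), then the turn, a rotation vector about the tool's x, y, z in units of 6 degrees (1.0 is 6 degrees). A call has 1 to 12 rows; each row is the pose to reach, as a shift and turn from the pose commanded when the call began, along the tool's axes at that moment; what a row does not reach only later rows make up. A row lasts 1/10 s, in which the tool goes at most 50 mm and 8.59 degrees, less where a joint would pass 70% of its speed; a pose out of reach is approached as far as the arm can. A call with a gripper value outside its range is refused whole. The fingers move at their own pace and stop on an object; FORCE is the grip in N (left out, the last holds). Time passes only in rows, so rows that repeat a pose let the fingers close. It gives the time, the measured TCP pose, the force, the opening and the grip force at its end, in the units of the state.
- env.get_obs(): the state, without advancing time (a new reading comes with each control period).
- env.read_camera(name): name is "scene" or "top" or "wrist"; returns a dict with "color" (384x512x3 uint8, red, green, blue), "depth" (384x512 float32, m along the optical axis (not along the pixel's ray), 0 where there is no reading), "fovy" (degrees; the focal length in pixels is half the picture's height over the tangent of half this angle, whatever the lens; pixels are square), "cx", "cy" (the principal point, pixels), "D" ([k1, k2, p1, p2, k3] as OpenCV has them; the pictures are not rectified), "R" (3x3) and "t" (3): a world point X has camera coordinates R X + t. Camera axes: x right, y down, z forward; pixel columns grow to the right and rows downward; lengths in m; the calibration is good to about 2 mm. A picture is of the moment at which its call begins.
- env.sign_off(): hands the job in; it is judged then, once.
The state is a dict: "time_s": time; "qpos": joint angles; "joint_velocities": joint speeds; "effort": joint torques, N m; "tool_pos": TCP position; "tool_rot": TCP orientation; "force": force on the tool from outside, world axes, zero at the start; "wrist_torque": the same for the moment, N m; "grip_width": finger opening in m; "grasp_force": force on a finger pad.
Only numpy, scipy, OpenCV 4.12 (cv2) and the standard library are available. Lean on these libraries where they do the work, as an engineer would, in place of code of your own. Each camera call takes 0.05 s, during which the arm holds its last target. There are 200 camera calls.

## Working session

There is one attempt and no reset: what is moved stays moved. The work goes in short steps, Python scripts to look and compute and a shell command to move; the robot and the scene stay as the last step left them, time stands still between calls to the robot, and variables do not carry over. Pictures are saved under pics/ and viewed, at most 10 in all, crops included, and the job is handed in when it is done.

```bash
ls; mkdir -p pics; cat > h.py <<'E'
import numpy as np,cv2
from cell import env
def snap(n,f=None):
    c=env.read_camera(n)
    if f: cv2.imwrite('pics/'+f,c['color'][:,:,::-1])
    return c
def K(c):
    h=c['color'].shape[0]; f=h/2/np.tan(np.radians(c['fovy'])/2)
    return np.array([[f,0,c['cx']],[0,f,c['cy']],[0,0,1]])
def world(c,uv,z):
    "pixels -> world points on plane z"
    n=cv2.undistortPoints(np.array(uv,float).reshape(-1,1,2),K(c),np.array(c['D'])).reshape(-1,2)
    d=np.c_[n,np.ones(len(n))]@np.array(c['R']); o=-np.array(c['R']).T@np.array(c['t'])
    return o+d*((z-o[2])/d[:,2])[:,None]
def pix(c,X):
    return cv2.projectPoints(np.array(X,float).reshape(-1,1,3),cv2.Rodrigues(np.array(c['R']))[0],np.array(c['t'],float),K(c),np.array(c['D']))[0].reshape(-1,2)
E
python3 - <<'E'
from h import *
snap('top','top0.png'); snap('scene','scene0.png')
o=env.get_obs(); print(o['tool_pos'],o['tool_rot'],o['time_s'])
E
```

```text
pics
[0.15305453 0.63126199 0.24358231] [-1.79904612e+02  5.84202119e-03  1.66378071e+02] 0.1
```

View pics/top0.png

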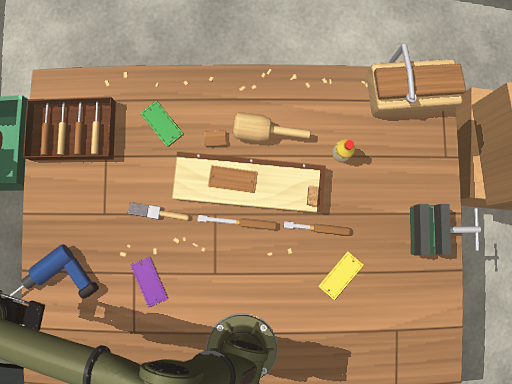

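View pics/scene0.png

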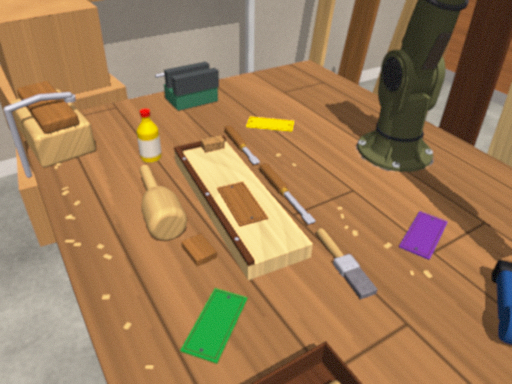

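The top view shows the ledge spanning about (173,155)-(322,212) with its open end on the left, the plate at (233,179), the cork block at (313,196), and the gouges and brush in front. The scene view agrees.

```bash
cat >> h.py <<'E'
def big(m):
    n,l,s,_=cv2.connectedComponentsWithStats(m.astype(np.uint8)); return l==1+np.argmax(s[1:,4])
def rect(c,m,z):
    "world rectangle of mask"
    cn=max(cv2.findContours(m.astype(np.uint8),cv2.RETR_EXTERNAL,cv2.CHAIN_APPROX_NONE)[0],key=len).reshape(-1,2)
    P=world(c,cn,z)[:,:2]
    return cv2.minAreaRect((P*1000).astype(np.float32))
E
python3 - <<'E'
from h import *
for n,roi,seed in (('top',(150,150,335,220),(233,176)),('scene',(170,130,310,275),(243,203))):
    c=snap(n); im=c['color'].astype(int); d=c['depth']
    print(n,K(c)[0,0],c['D'],'cam',-np.array(c['R']).T@c['t'])
    x0,y0,x1,y1=roi; R=np.zeros(d.shape,bool); R[y0:y1,x0:x1]=1
    print('plate rgb',im[seed[1],seed[0]-12:seed[0]+12:6].tolist())
    hsv=cv2.cvtColor(c['color'],cv2.COLOR_RGB2HSV)
    pale=big(R&(im[:,:,0]>195)&(im[:,:,2]>120))
    # height map check
    v,u=np.nonzero(R&(d>0)); 
    nrm=cv2.undistortPoints(np.c_[u,v].astype(float).reshape(-1,1,2),K(c),np.array(c['D'])).reshape(-1,2)
    X=(np.c_[nrm,np.ones(len(nrm))]*d[v,u][:,None]-c['t'])@np.array(c['R'])
    Z=np.zeros(d.shape);Z[v,u]=X[:,2]
    print('z pale',np.median(Z[pale]))
    print('pale rect',rect(c,pale,.04),pale.sum())
    hull=np.zeros(d.shape,np.uint8); cn=max(cv2.findContours(pale.astype(np.uint8),0,1)[0],key=len)
    cv2.fillConvexPoly(hull,cv2.convexHull(cn),1)
    pl=big(cv2.erode(hull,np.ones((3,3)))&(~pale)); 
    print('plate z',np.median(Z[pl]),'rect',rect(c,pl,.046),pl.sum())
    out=c['color'].copy(); out[pl]=(255,0,0); out[pale]=(0,200,255)
    cv2.imwrite('pics/m_%s.png'%n,cv2.resize(out[y0-20:y1+20,x0-20:x1+20,::-1],None,fx=3,fy=3))
E
```

```text
top 497.13422221618646 [-0.20500071  0.          0.          0.          0.        ] cam [ 0.33460228 -0.01692618  1.62051023]
plate rgb [[191, 134, 86], [185, 131, 83], [179, 127, 81], [184, 130, 83]]
z pale 0.040003810487352125
pale rect ((529.8259887695312, -14.110885620117188), (465.7864074707031, 136.734130859375), 84.63603973388672) 4867
plate z 0.0458454990290887 rect ((545.3125610351562, 28.126392364501953), (151.46653747558594, 69.17857360839844), 81.95404815673828) 1016
scene 435.99727261283925 [-0.08264928  0.          0.          0.          0.        ] cam [0.94466951 0.72095489 0.67634063]
plate rgb [[169, 109, 56], [176, 117, 59], [179, 116, 60], [176, 118, 66]]
z pale 0.039575923954806136
pale rect ((529.5447998046875, -12.812545776367188), (469.69451904296875, 133.55209350585938), 83.91446685791016) 5071
plate z 0.04548151957967697 rect ((549.697998046875, 30.11788558959961), (157.3853759765625, 72.3791275024414), 81.89032745361328) 1303
```

```bash
cat >> h.py <<'E'
from scipy.spatial.transform import Rotation as Ro
O=np.array([536.5,-21.7]); A=np.radians(-5.45)
LX=np.array([np.cos(A),np.sin(A)]); LY=np.array([-np.sin(A),np.cos(A)])
def ledge(p): d=np.array(p)[...,:2]-O; return np.stack([d@LX,d@LY],-1)
def go(lx,ly,z,yaw):
    "row values to reach TCP at ledge (mm), height mm, tool yaw deg"
    o=env.get_obs(); R0=Ro.from_euler('xyz',o['tool_rot'],degrees=True)
    w=np.r_[O+lx*LX+ly*LY,z]/1000
    s=R0.inv().apply(w-o['tool_pos'])/.03
    r=(R0.inv()*Ro.from_euler('xyz',[180,0,yaw],degrees=True)).as_rotvec(degrees=True)/6
    print('shift',s.round(3),'turn',r.round(3),'| now ledge',ledge(o['tool_pos']*1000).round(1),'z',o['tool_pos'][2].round(4),o['tool_rot'].round(1),'F',np.round(o['force'],1),'t',o['time_s'])
E
python3 -c "
from h import *
go(-50,51.5,150,174.55)"
```

```text
shift [-15.655 -16.682   3.15 ] turn [-0.011 -0.    -1.362] | now ledge [-443.7  613.8] z 0.2439 [-179.9    0.   166.4] F [ 0.9 -0.4  0.7] t 0.2
```

```bash
python3 -m creep '[87,-15.65,-16.7,1.5,0,0,-1.36, 87,-15.65,-16.7,1.5,0,0,-1.36, 87,-15.65,-16.7,1.5,0,0,-1.36, 87,-15.65,-16.7,1.5,0,0,-1.36, 87,-15.65,-16.7,1.5,0,0,-1.36, 87,-15.65,-16.7,1.5,0,0,-1.36, 87,-15.65,-16.7,1.5,0,0,-1.36, 87,-15.65,-16.7,1.5,0,0,-1.36, 87,-15.65,-16.7,1.5,0,0,-1.36, 87,-15.65,-16.7,1.5,0,0,-1.36, 87,-15.65,-16.7,1.5,0,0,-1.36, 87,-15.65,-16.7,1.5,0,0,-1.36]'
python3 -c "
from h import *
go(-50,51.5,150,174.55)"
```

```text
time_s: 1.4
tool_pos: [0.4487, 0.1088, 0.2054]
tool_rot: [179.9, 0.0, 174.5]
force: [-0.2, 0.8, -0.1]
grip_width: 0.0871
grasp_force: 0.0
shift [-1.659 -2.338  1.846] turn [ 0.009  0.006 -0.001] | now ledge [-99.8 121.6] z 0.2054 [179.9   0.  174.5] F [-0.2  0.8 -0.1] t 1.4
```

```bash
python3 -m creep '[87,-1.66,-2.34,1.8,0,0,0, 87,-1.66,-2.34,1.8,0,0,0, 87,-1.66,-2.34,1.8,0,0,0, 87,-1.66,-2.34,1.8,0,0,0, 87,-1.66,-2.34,1.8,0,0,0]'
python3 - <<'E'
from h import *
c=snap('wrist','w1.png'); go(-50,51.5,65,174.55)
# predicted outline points
for z,p in ((40,[[-75,240],[-75,-100],[60,240],[60,-100]]),(46,[[6,51.5]])):
    print(pix(c,[np.r_[O+a*LX+b*LY,z]/1000 for a,b in p]).round())
E
```

```text
time_s: 1.9
tool_pos: [0.4909, 0.0373, 0.1517]
tool_rot: [180.0, 0.0, 174.6]
force: [0.6, 0.5, 0.8]
grip_width: 0.087
grasp_force: 0.0
shift [-0.027 -0.115  2.899] turn [0.011 0.008 0.021] | now ledge [-50.9  54.9] z 0.152 [179.9   0.  174.7] F [-0.7 -0.2  0.7] t 1.95
[[501. 165.]
 [ 55. 165.]
 [469. 315.]
 [ 82. 315.]]
[[254. 263.]]
```

View pics/w1.png

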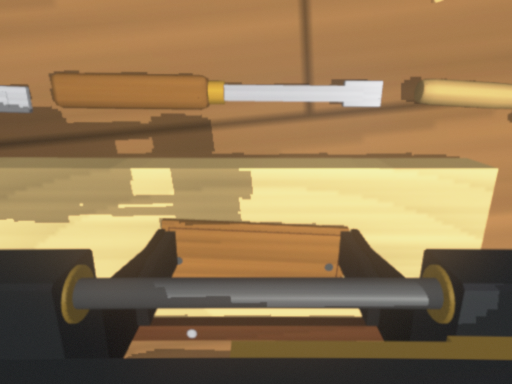

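The wrist view shows the ledge's front edge at row ~165 as predicted, the left corner at ~(495,168), the plate between the fingers at rows 222-275, and the fence at row ~318.

```bash
python3 -m creep '[87,0,-0.1,1,0,0,0, 87,0,-0.1,2,0,0,0, 87,0,-0.1,2.5,0,0,0, 87,0,-0.1,2.8,0,0,0, 87,0,-0.1,2.8,0,0,0, 87,0,-0.1,2.8,0,0,0]'
python3 -c "
from h import *
go(-20,51.5,64.5,174.55)"
```

```text
time_s: 2.55
tool_pos: [0.4914, 0.0338, 0.0683]
tool_rot: [179.9, 0.1, 174.6]
force: [-0.2, -0.5, -0.0]
grip_width: 0.0873
grasp_force: 0.0
shift [-1.005  0.015  0.129] turn [0.008 0.014 0.008] | now ledge [-50.1  51. ] z 0.0683 [1.799e+02 1.000e-01 1.746e+02] F [-0.2 -0.5 -0. ] t 2.55
```

```bash
python3 -m creep '[87,0,0,0.13,0,0,0, 87,-0.15,0,0.13,0,0,0, 87,-0.3,0,0.13,0,0,0, 87,-0.42,0,0.13,0,0,0, 87,-0.54,0,0.13,0,0,0, 87,-0.64,0,0.13,0,0,0, 87,-0.74,0,0.13,0,0,0, 87,-0.82,0,0.13,0,0,0, 87,-0.89,0,0.13,0,0,0, 87,-0.95,0,0.13,0,0,0, 87,-0.95,0,0.13,0,0,0]'
python3 - <<'E'
from h import *
go(-19.5,51.5,64.5,174.55)
c=snap('scene'); cv2.imwrite('pics/s2.png',cv2.resize(c['color'][110:290,150:330,::-1],None,fx=3,fy=3))
E
```

```text
time_s: 3.65
tool_pos: [0.5194, 0.0303, 0.0634]
tool_rot: [-180.0, 0.0, 174.5]
force: [-0.3, -0.2, -0.9]
grip_width: 0.0872
grasp_force: 0.0
shift [-0.082  0.044 -0.035] turn [-0.     0.004 -0.003] | now ledge [-22.   50.2] z 0.0634 [-180.     0.   174.5] F [-0.3 -0.2 -0.9] t 3.65
```

View pics/s2.png

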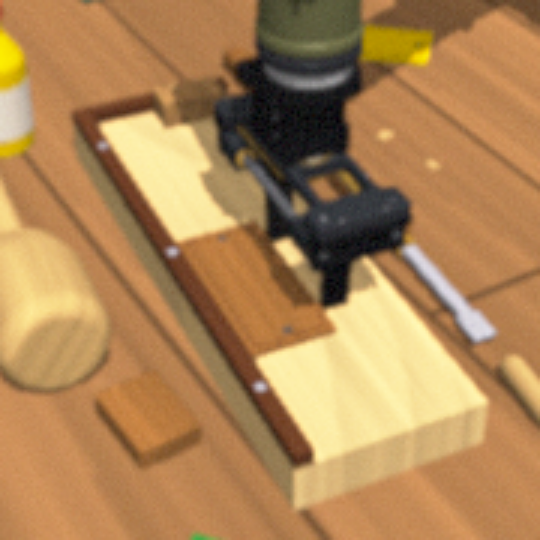

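The plate has moved with both fingers on its front edge and now lies near the fence (crop around (250,300)). I'll push until the force shows contact.

```bash
python3 -m creep '[87,-0.05,0,0,0,0,0, 87,-0.1,0,0,0,0,0, 87,-0.1,0,0,0,0,0]'; python3 -m creep '[87,-0.04,0,0,0,0,0, 87,-0.07,0,0,0,0,0, 87,-0.07,0,0,0,0,0]' ; python3 -c "
from h import *
go(-19.5,51.5,64.5,174.55)"
```

```text
time_s: 4.0
tool_pos: [0.5222, 0.0301, 0.0634]
tool_rot: [-180.0, 0.0, 174.5]
force: [0.2, 0.6, 0.5]
grip_width: 0.0869
grasp_force: 0.1
time_s: 4.3
tool_pos: [0.5225, 0.0301, 0.0631]
tool_rot: [180.0, -0.2, 174.5]
force: [-5.0, 1.3, 3.7]
grip_width: 0.0871
grasp_force: 2.8
shift [ 0.02   0.043 -0.046] turn [ 0.    -0.039 -0.001] | now ledge [-18.9  50.2] z 0.0631 [180.   -0.2 174.5] F [-5.   1.3  3.7] t 4.3
```

```bash
python3 -m creep '[87,0.3,0,0,0,0,0, 87,0.5,0,-0.5,0,0,0, 87,0.5,0,-1.5,0,0,0, 87,0.5,0,-2,0,0,0, 87,0.5,0,-2,0,0,0]';python3 -c "
from h import *
print(env.get_obs()['qpos'])
go(25,-45,120,84.55);go(25,-45,120,264.55)"
```

```text
time_s: 4.8
tool_pos: [0.5112, 0.0316, 0.1258]
tool_rot: [179.9, 0.3, 174.5]
force: [0.2, -0.7, -0.3]
grip_width: 0.0869
grasp_force: 0.0
[-36.28891193   7.15104867  31.93307337 112.11332384  -4.37953354
  61.52879811  82.04824156]
shift [-1.842 -3.189  0.197] turn [ 0.061  0.026 14.998] | now ledge [-30.3  50.7] z 0.1258 [179.9   0.3 174.5] F [ 0.2 -0.7 -0.3] t 4.8
shift [-1.842 -3.189  0.197] turn [ -0.026   0.061 -15.002] | now ledge [-30.3  50.7] z 0.1258 [179.9   0.3 174.5] F [ 0.2 -0.7 -0.3] t 4.8
```

```bash
python3 -m creep '[30,-1.8,-3.2,0.2,0,0,1.4, 30,-1.8,-3.2,0.2,0,0,2.8, 30,-1.8,-3.2,0.2,0,0,4.2, 30,-1.8,-3.2,0.2,0,0,5.6, 30,-1.8,-3.2,0.2,0,0,7, 30,-1.8,-3.2,0.2,0,0,8.4, 30,-1.8,-3.2,0.2,0,0,9.8, 30,-1.8,-3.2,0.2,0,0,11.2, 30,-1.8,-3.2,0.2,0,0,12.6, 30,-1.8,-3.2,0.2,0,0,14, 30,-1.8,-3.2,0.2,0,0,15, 30,-1.8,-3.2,0.2,0,0,15]'
python3 - <<'E'
from h import *
go(25,-45,64.5,84.55)
c=snap('wrist','w3.png')
for z,p in ((46,[[-10,-24],[60,-24],[-10,126],[60,126]]),(40,[[-75,240],[60,240]])):
    print(pix(c,[np.r_[O+a*LX+b*LY,z]/1000 for a,b in p]).round())
E
```

```text
time_s: 6.0
tool_pos: [0.5533, -0.0694, 0.1163]
tool_rot: [-179.9, 0.0, 84.5]
force: [-0.2, 0.3, -0.1]
grip_width: 0.0299
grasp_force: 0.0
shift [0.03  0.128 1.726] turn [-0.009  0.008 -0.005] | now ledge [ 21.2 -45.9] z 0.1163 [-179.9    0.    84.5] F [-0.2  0.3 -0.1] t 6.0
[[ 210.  183.]
 [ 317.  183.]
 [ 196.  -99.]
 [ 333. -100.]]
[[  17. -453.]
 [ 352. -449.]]
```

View pics/w3.png

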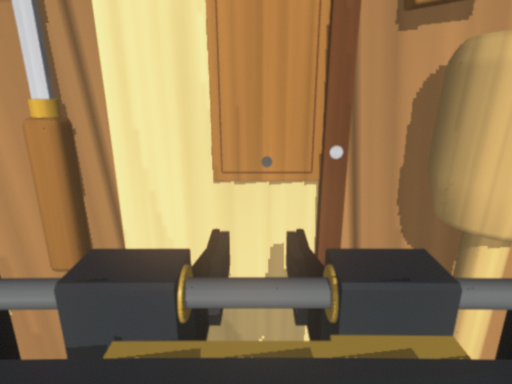

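The plate's right end is at row 183 as predicted, columns 213-320, against the fence.

```bash
python3 -m creep '[30,0,0.13,0.6,0,0,0, 30,0,0.13,1.2,0,0,0, 30,0,0.13,1.6,0,0,0, 30,0,0.13,1.7,0,0,0, 30,0,0.13,1.7,0,0,0]'
python3 -c "
from h import *
go(25,100,64.5,84.55)"
```

```text
time_s: 6.55
tool_pos: [0.5574, -0.0699, 0.066]
tool_rot: [-180.0, 0.0, 84.6]
force: [0.2, 1.4, -0.3]
grip_width: 0.0304
grasp_force: 0.0
shift [ 4.867 -0.011  0.049] turn [-0.008  0.003  0.002] | now ledge [ 25.4 -46. ] z 0.066 [-180.     0.    84.6] F [ 0.2  1.4 -0.3] t 6.55
```

```bash
python3 -m creep '[30,0.2,0,0.04,0,0,0, 30,0.4,0,0.04,0,0,0, 30,0.6,0,0.04,0,0,0, 30,0.8,0,0.04,0,0,0, 30,1.0,0,0.04,0,0,0, 30,1.2,0,0.04,0,0,0, 30,1.4,0,0.04,0,0,0, 30,1.6,0,0.04,0,0,0, 30,1.8,0,0.04,0,0,0, 30,2,0,0.04,0,0,0, 30,2.15,0,0.04,0,0,0, 30,2.2,0,0.04,0,0,0]'
python3 - <<'E'
from h import *
go(25,125,64.5,84.55)
c=snap('scene'); cv2.imwrite('pics/s4.png',cv2.resize(c['color'][110:290,150:330,::-1],None,fx=3,fy=3))
E
```

```text
time_s: 7.75
tool_pos: [0.5641, -0.0032, 0.0652]
tool_rot: [180.0, -0.0, 84.6]
force: [0.3, -0.4, 1.3]
grip_width: 0.0298
grasp_force: 0.2
shift [ 3.467 -0.022  0.024] turn [ 0.    -0.002  0.006] | now ledge [25.7 21. ] z 0.0652 [180.   -0.   84.6] F [ 0.3 -0.4  1.3] t 7.75
```

View pics/s4.png

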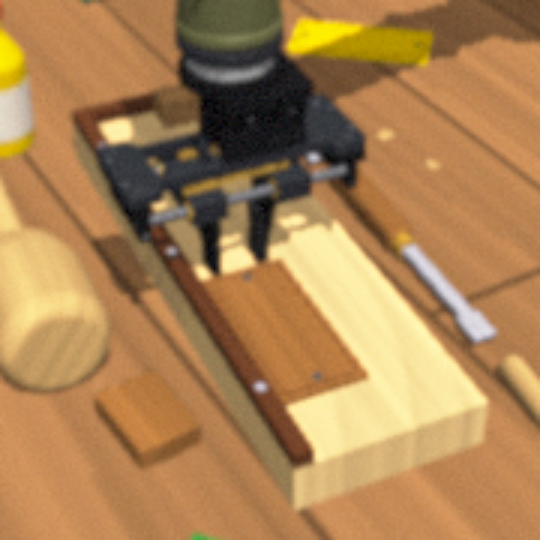

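The plate slides square along the fence with both fingertips on its right end. Continuing.

```bash
python3 -m creep '[30,0.2,0,0,0,0,0, 30,0.5,0,0,0,0,0, 30,0.8,0,0,0,0,0, 30,1.1,0,0,0,0,0, 30,1.4,0,0,0,0,0, 30,1.7,0,0,0,0,0, 30,2.0,0,0,0,0,0, 30,2.3,0,0,0,0,0, 30,2.6,0,0,0,0,0, 30,2.85,0,0,0,0,0, 30,3.05,0,0,0,0,0, 30,3.1,0,0,0,0,0]'
cat > m.py <<'E'
from h import *
go(25,130.5,64.5,84.55)
for n,roi in (('top',(140,140,335,220)),('scene',(170,130,330,290))):
    c=snap(n); x0,y0,x1,y1=roi
    cv2.imwrite('pics/c_%s_%d.png'%(n,env.get_obs()['time_s']*10),cv2.resize(c['color'][y0:y1,x0:x1,::-1],None,fx=4 if n=='top' else 3,fy=4 if n=='top' else 3))
    np.savez('pics/%s.npz'%n,**c)
E
python3 m.py; ls pics
```

```text
time_s: 9.0
tool_pos: [0.573, 0.0896, 0.0652]
tool_rot: [180.0, -0.0, 84.6]
force: [-0.4, -0.4, -0.5]
grip_width: 0.0303
grasp_force: 0.2
shift [ 0.543 -0.024  0.024] turn [ 0.001 -0.003  0.008] | now ledge [ 25.7 114.2] z 0.0652 [180.   -0.   84.6] F [-0.4 -0.4 -0.5] t 9.0
c_scene_91.png
c_top_90.png
m_scene.png
m_top.png
s2.png
s4.png
scene.npz
scene0.png
top.npz
top0.png
w1.png
w3.png
```

View pics/c_scene_91.png

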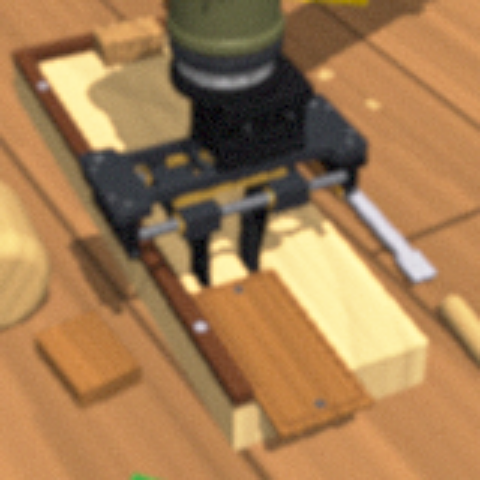

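```bash
python3 - <<'E'
from h import *
c=dict(np.load('pics/scene.npz'))
print('ledge corners',(pix(c,[np.r_[O+a*LX+b*LY,40]/1000 for a,b in ((-75,240),(75,240),(60,240))])-[170,130]).round(1)*3)
print('plate left end',(pix(c,[np.r_[O+a*LX+b*LY,46]/1000 for a,b in ((-10,273.7),(60,273.7))])-[170,130]).round(1)*3)
E
```

```text
ledge corners [[432.3 341.7]
 [238.8 410.1]
 [259.2 402.9]]
plate left end [[377.1 396.6]
 [282.6 431.1]]
```

The plate's left end overhangs by about 35 mm, at crop (280,437)-(370,402), and it is square and against the fence. Next I'll measure the overhang.

```bash
cat > e.py <<'E'
from h import *
import sys
if len(sys.argv)>1:
    for n in ('top','scene'): np.savez('pics/%s.npz'%n,**snap(n))
ys=np.arange(215,310,.5)
for n in ('top','scene'):
    c=dict(np.load('pics/%s.npz'%n)); im=cv2.GaussianBlur(c['color'],(3,3),.7).astype(np.float32)
    def edges(xs,z,y=ys,k=2):
        r=[]
        for x in xs:
            p=pix(c,[np.r_[O+x*LX+b*LY,z]/1000 for b in y]).astype(np.float32)
            v=cv2.remap(im,p[None,:,0],p[None,:,1],cv2.INTER_LINEAR)[0]
            g=np.linalg.norm(v[12:]-v[:-12],axis=1); i=g.argmax()
            r.append((float(y[i+6]),int(g[i])))
        return r
    print(n,'ledge end',edges([-65,-55,-45,-35,-25],40))
    print(n,'plate end',edges([-3,10,22,35,48],46,np.arange(255,310,.5)))
    def xe(yv,z,x):
        r=[]
        for b in yv:
            p=pix(c,[np.r_[O+a*LX+b*LY,z]/1000 for a in x]).astype(np.float32)
            v=cv2.remap(im,p[None,:,0],p[None,:,1],cv2.INTER_LINEAR)[0]
            g=np.linalg.norm(v[12:]-v[:-12],axis=1); i=g.argmax(); r.append((float(x[i+6]),int(g[i])))
        return r
    print(n,'plate front',xe([160,180,200,220],46,np.arange(-30,15,.5)))
    print(n,'ledge front',xe([0,60,100,150,190,225],40,np.arange(-95,-55,.5)))
E
python3 e.py
```

```text
top ledge end [(220.0, 180), (218.5, 167), (218.5, 183), (218.0, 158), (218.0, 167)]
top plate end [(271.5, 31), (276.5, 33), (274.0, 35), (276.0, 32), (274.0, 40)]
top plate front [(5.5, 1), (10.5, 1), (-24.5, 2), (-12.5, 134)]
top ledge front [(-75.5, 191), (-75.0, 96), (-75.5, 144), (-67.0, 1), (-64.0, 1), (-74.5, 127)]
scene ledge end [(239.0, 51), (237.5, 53), (268.5, 55), (238.0, 53), (270.0, 51)]
scene plate end [(280.0, 21), (280.5, 53), (284.5, 83), (283.5, 76), (284.5, 70)]
scene plate front [(-5.5, 136), (-6.0, 147), (-6.0, 142), (-6.0, 148)]
scene ledge front [(-87.5, 7), (-91.5, 66), (-74.5, 150), (-73.5, 138), (-73.5, 128), (-73.0, 128)]
```

```bash
python3 -m creep '[30,0.15,0,0,0,0,0, 30,0.28,0,0,0,0,0, 30,0.38,0,0,0,0,0, 30,0.45,0,0,0,0,0, 30,0.48,0,0,0,0,0, 30,0.48,0,0,0,0,0]'
python3 -m creep '[30,-0.3,0,0,0,0,0, 30,-0.6,0,0,0,0,0, 30,-1,0,-1,0,0,0, 30,-2,0,-2.5,0,0,0, 30,-4,0,-4,0,0,0, 30,-5.5,0,-5,0,0,0, 30,-7,0,-6,0,0,0, 30,-8,0,-6,0,0,0, 30,-8,0,-6,0,0,0, 30,-8,0,-6,0,0,0]'
python3 e.py 1
python3 m.py
```

```text
time_s: 9.7
tool_pos: [0.5742, 0.1031, 0.0652]
tool_rot: [-180.0, -0.0, 84.5]
force: [-0.6, 0.8, -0.3]
grip_width: 0.0303
grasp_force: 0.0
time_s: 10.7
tool_pos: [0.5505, -0.1405, 0.2463]
tool_rot: [179.9, 0.0, 84.1]
force: [0.2, 0.8, -0.4]
grip_width: 0.03
grasp_force: 0.0
top ledge end [(239.5, 108), (238.0, 93), (238.5, 109), (239.5, 109), (238.0, 83)]
top plate end [(285.0, 42), (290.0, 23), (272.0, 32), (289.0, 33), (287.5, 35)]
top plate front [(-10.5, 131), (-9.5, 127), (-11.0, 143), (-12.5, 136)]
top ledge front [(-75.5, 174), (-75.0, 167), (-75.0, 168), (-76.5, 161), (-74.5, 151), (-74.5, 132)]
scene ledge end [(239.0, 55), (237.5, 56), (238.5, 54), (238.0, 58), (236.5, 51)]
scene plate end [(293.5, 21), (295.0, 48), (298.0, 75), (297.5, 67), (298.5, 65)]
scene plate front [(-6.5, 134), (-6.0, 148), (-6.0, 145), (-6.5, 148)]
scene ledge front [(-73.0, 109), (-73.0, 140), (-73.5, 157), (-73.5, 138), (-73.5, 123), (-72.5, 129)]
shift [ 8.061e+00 -5.000e-03  6.008e+00] turn [-0.01  -0.012 -0.003] | now ledge [  25.3 -111.6] z 0.2444 [-1.799e+02 -1.000e-01  8.450e+01] F [-0.1 -0.3 -0.5] t 10.8
```

```bash
cat >> e.py <<'E'
    print(n,'plate right',edges([0,12,25,38,48],46,np.arange(115,165,.5)))
E
python3 e.py | grep right; ls pics|grep c_scene
```

```text
top plate right [(136.0, 111), (136.5, 132), (138.0, 116), (137.0, 131), (138.0, 150)]
scene plate right [(139.5, 85), (140.0, 114), (140.5, 120), (139.5, 111), (140.5, 116)]
c_scene_109.png
c_scene_91.png
```

View pics/c_top_108.png

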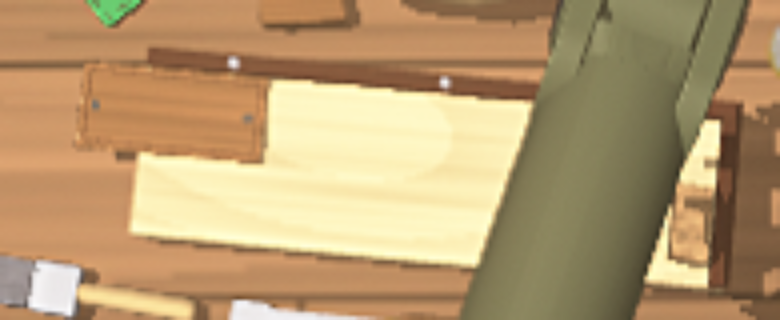

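```bash
cat >> e.py <<'E'
    f=lambda a,b:(np.polyfit(a,[q[0] for q in b],1).round(4).tolist())
    Y=np.arange(146,232,4.); L=np.r_[20:60:4,100:230:4].astype(float)
    print(n,'fit plate front',f(Y,xe(Y,46,np.arange(-22,6,.25))),'ledge front',f(L,xe(L,40,np.arange(-90,-60,.25))))
E
python3 e.py | grep fit
python3 -c "
import cv2,numpy as np
c=np.load('pics/scene.npz')['color'];cv2.imwrite('pics/fin.png',cv2.resize(c[200:300,190:330,::-1],None,fx=5,fy=5,interpolation=2))"
```

```text
top fit plate front [0.001, -10.6678] ledge front [0.0011, -75.7933]
scene fit plate front [0.0016, -6.3554] ledge front [0.0004, -73.2822]
```

View pics/fin.png

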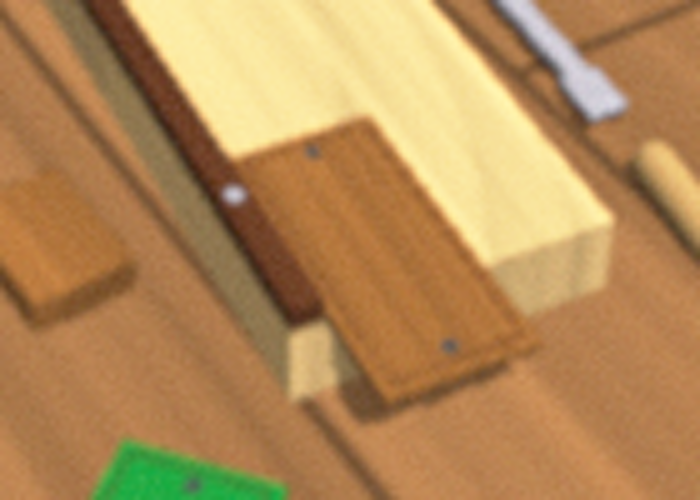

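The plate's front edge is parallel to the ledge within 0.1°. It lies against the fence, flat, with its left end at crop (390,400)-(540,345), about 50 mm out. The arm is clear, so I'm handing it in.

```bash
python3 -c "
from h import *
print(env.sign_off())"
```

```text
the job is handed in; nothing more can be done
None
```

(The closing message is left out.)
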